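# Load moulded filter cassettes into the filter tester bed

## Task

First slacken the blue lock knob beside the flow lever; it has a left-hand thread, so turn it clockwise as far as it goes. Then take every orange filter cassette out of the open forming mould and load it into the white tester bed, one per bay in any free bay: hook its edge under the blue retaining lip, then rotate it down until it lies flat and fully home; once all are seated, push the red-knobbed flow lever all the way over, away from the robot's side, to start the air flow. Leave the jar, the beaker and the screwdriver alone.

Things in the scene. Friction and masses are not known exactly. Their poses are not given: they have to be found in the camera images.
- bed: White fixed tester bed, 196 x 140 mm, origin at the centre of its underside; 2 x 2 bays (pitch 90 mm in its x, 62 mm in y), floors 30 mm up. A bay is 74 mm long (x), 56 mm wide (y). At its -x end (robot side) a blue rail 14.5 mm high: back wall with a 4 mm thick lip overhanging the floor by 7 mm, slot under it 10.5 mm high. Its other three sides: walls 4 mm high, 6 mm thick.
- bay0 (a point): Centre of the floor of bay 0 of the bed (robot-side row, -y side); axes as the bed's, back wall under the lip at x = -37 mm, lip edge at -30 mm. A seated cassette has its origin here, its x along the bed's. It cannot drop past the lip: tilt it about 17 degrees, a short (50 mm) edge low and under the lip, then rotate it down.
- bay1 (a point): Centre of the floor of bay 1 of the bed (robot-side row, +y side); axes as the bed's, back wall under the lip at x = -37 mm, lip edge at -30 mm. A seated cassette has its origin here, its x along the bed's. It cannot drop past the lip: tilt it about 17 degrees, a short (50 mm) edge low and under the lip, then rotate it down.
- bay2 (a point): Centre of the floor of bay 2 of the bed (far row, -y side); axes as the bed's, back wall under the lip at x = -37 mm, lip edge at -30 mm. A seated cassette has its origin here, its x along the bed's. It cannot drop past the lip: tilt it about 17 degrees, a short (50 mm) edge low and under the lip, then rotate it down.
- bay3 (a point): Centre of the floor of bay 3 of the bed (far row, +y side); axes as the bed's, back wall under the lip at x = -37 mm, lip edge at -30 mm. A seated cassette has its origin here, its x along the bed's. It cannot drop past the lip: tilt it about 17 degrees, a short (50 mm) edge low and under the lip, then rotate it down.
- mould: Open aluminium forming mould, fixed, 200 x 160 x 36 mm, origin at the centre of its underside. Its top has 2 x 2 cavities, each 76 mm (its x) by 56 mm (its y) and 8 mm deep (cavity floor 28 mm above the underside), centred at x = +/-44, y = +/-34 mm.
- cassette0: Orange rigid filter cassette, 40 to 85 g: plate 70 (its x) x 50 (y) x 6 mm with white pleats; on its middle an upright grip fin 12 mm thick (x), 30 mm wide (y), from 6 to 32 mm above the underside. Origin: centre of the underside, z up through the fin. Same after a half turn about z. Starts in a mould cavity, axes along the mould's. 3 or 4 of the 4 are present (None: absent).
- cassette1: Orange rigid filter cassette, 40 to 85 g: plate 70 (its x) x 50 (y) x 6 mm with white pleats; on its middle an upright grip fin 12 mm thick (x), 30 mm wide (y), from 6 to 32 mm above the underside. Origin: centre of the underside, z up through the fin. Same after a half turn about z. Starts in a mould cavity, axes along the mould's. 3 or 4 of the 4 are present (None: absent).
- cassette2: Orange rigid filter cassette, 40 to 85 g: plate 70 (its x) x 50 (y) x 6 mm with white pleats; on its middle an upright grip fin 12 mm thick (x), 30 mm wide (y), from 6 to 32 mm above the underside. Origin: centre of the underside, z up through the fin. Same after a half turn about z. Starts in a mould cavity, axes along the mould's. 3 or 4 of the 4 are present (None: absent).
- cassette3: Orange rigid filter cassette, 40 to 85 g: plate 70 (its x) x 50 (y) x 6 mm with white pleats; on its middle an upright grip fin 12 mm thick (x), 30 mm wide (y), from 6 to 32 mm above the underside. Origin: centre of the underside, z up through the fin. Same after a half turn about z. Starts in a mould cavity, axes along the mould's. 3 or 4 of the 4 are present (None: absent).
- flow (a joint): Flow lever on a white block 70 x 50 x 25 mm: 0 leans towards the robot side (off), 1.0 leans away (on, end stop). It stays where it is left and moves easily (about 1 N at the knob). Starts between 0 and 0.15.
- lock (a joint): Lock knob, left-hand thread: 0 is tight, grows as it is turned clockwise seen from above, to its stop at 2.5 (slack). Starts between 0 and 0.2; about 0.05 N m of friction; stays where left. Above 2.2 its steel bolt is drawn clear of the lever's arm; below that the lever is blocked at about 0.3.
- lock_grip (a point): On the knob's upright axis, 62 mm above the table, at the height to grip. The knob's blue bar grip is 42 mm long (this point's x, turning with the knob), 14 mm thick (its y) and reaches from 37 to 69 mm above the table; a 44 mm disc lies under it. It stands on a box 25 mm high, 113 mm to the robot side of the lever's axle.
- flow_tip (a point): Centre of the lever's red ball knob (26 mm across), at the end of an 80 mm arm that swings about a level axle 22 mm above the table; upright at joint value 0.5. At full travel it has moved 77 mm along the block's x.
- flow_base: The lever's block; origin at the centre of its underside, on the table; the lever swings along its x axis, from -x (off) to +x (on). The axle is 22 mm above its origin. The lock bolt comes from a bracket 66 mm high on its +y side (y 36 to 56 mm) and crosses the arm 57 mm above the table.
- jar: Small jar, 60 mm across, 85 mm high; bystander.
- beaker: Glass beaker, 72 mm across the rim, 90 mm high; bystander.
- driver: Screwdriver lying on the bench; bystander.
Mind the look-alikes: they are no part of the job. What is shaped like the flow_base but brown is not meant. Leave any yellow look-alike of the cassette3 alone.

How it is judged:
By the outcome, as a careful person would: the job done as asked, in the order asked, and still so for the second after the job is handed in, with the robot touching nothing.
Of cassette0, cassette1, cassette2, cassette3 only 3 to 4 are there at a start; the rules pass over those that are not, and their reading is None.
At some moment in a run one of cassette0, cassette1, cassette2, cassette3 may be knocked a few centimetres aside while the robot is not near it.
Once in a run the grip may slacken for a moment while it holds something.
It also fails if it takes over 200 s, if anything falls off the work surface, if the arm or the gripper's body presses on something with over 40 N, if the wrist force passes 120 N, or if a joint passes its speed limit or range.

## Robot

A 6-joint arm with a two-finger parallel gripper is mounted at the origin on the work surface. World frame = base frame: x ahead of the robot, y to its left, z up, the work surface at z = 0. Lengths are in m, angles in rad, forces in N, time in s.
With the tool pointing down it reaches from about 0.325 to 0.9 m from the base axis. Payload 6.1 kg.
Tool frame: the origin (TCP) lies midway between the tips of the shut fingers; the grasp point (between the pads) lies 19 mm behind it; z points along the fingers, y is the line along which they close (so a half turn about z gives the same grasp; the last joint's range is limited). The gripper opens to 85 mm and grips with 20 to 120 N. Pads are 22 mm wide; open, the fingers measure 114 mm over their backs; the gripper's body (76 mm by 85 mm) begins 54 mm behind the grasp point. The pads swing forward as they close: fully open they stand 13 mm farther back than shut.
Start: joints at [-1.299, 0.22, 1.526, -0, 1.395, -0.126], TCP at [0.242, -0.576, 0.231] pointing down, gripper open.
Joint ranges: [-2.98, 2.98], [-0.91, 2.08], [0.09, 2.57], [-1.24, 4.39], [0.2, 2.65], [-2.68, 2.68]. Speed limits (rad/s): [2.57, 2.57, 3.01, 3.14, 3.14, 3.14].

## Interface

Orientations are given as [roll, pitch, yaw] about the fixed x, y, z axes, in that order (R = Rz(yaw) Ry(pitch) Rx(roll)).
In Python, from plant import movep, move_l, set_joints, gripper_to, hold, inverse_kinematics, observe, get_image, get_calibration, Unreachable, job_done gives the robot as it stands. Calls block until the motion is done:
- movep(position, orientation): joint-space move of the TCP to a pose.
- move_l(position, feed=0.15, rotation=None, max_force=None): straight line of the TCP; rotation=None keeps the orientation; feed is the mean speed in m/s. With max_force (N) it stops when the force on the tool has changed by that much, and returns True; else False.
- set_joints(angles): joint-space move.
- gripper_to(opening, f_grip=None): finger opening in m; f_grip is the grip in N (None keeps the last); returns when the fingers have stopped.
- hold(seconds).
- inverse_kinematics(position, orientation): joint angles nearest the present ones, or None.
- observe(): the state.
- get_image(name): name is "side" or "top"; returns (picture, depth): 480x640x3 uint8, red, green, blue; 480x640 float32, m along the optical axis (not along the pixel's ray), 0 where there is no reading.
- get_calibration(name): a dict with "intrinsics" (3x3 intrinsics, pixels), "dist_coeffs" ([k1, k2, p1, p2, k3] as OpenCV has them; the pictures are not rectified), "world_from_camera" (4x4, takes a point from camera to world coordinates). Camera axes: x right, y down, z forward; pixel columns grow to the right and rows downward; lengths in m; the calibration is good to about 2 mm. A picture is of the moment at which its call begins. get_calibration takes no time and is no camera call.
A pose or a line that the arm cannot do raises Unreachable and nothing moves.
- job_done(): hands the job in; it is judged then, once.
The state is a dict: "time_s": time; "q": joint angles; "joint_velocities": joint speeds; "joint_torque": joint torques, N m; "eef_pos": TCP position; "tcp_rot": TCP orientation; "ft_force": force on the tool from outside, world axes, zero at the start; "torque": the same for the moment, N m; "opening": finger opening in m; "grasp_force": force on a finger pad.
Only numpy, scipy, OpenCV 4.12 (cv2) and the standard library are available. Lean on these libraries where they do the work, as an engineer would, in place of code of your own. Each camera call takes 0.05 s, during which the arm holds its last target. There are 200 camera calls.

## Working session

There is one attempt and no reset: what is moved stays moved. The work goes in short steps, each a Python script; the robot and the scene stay as the last script left them, time stands still between calls to the robot, and variables do not carry over. Pictures are saved under pics/ and viewed, at most 14 in all, crops included, and the job is handed in when it is done.

```bash
ls; mkdir -p pics; python3 - <<'E'
from plant import *
import cv2,numpy as np
for n in("side","top"):
    p,d=get_image(n);cv2.imwrite(f"pics/{n}0.png",p[:,:,::-1]);np.save(f"pics/{n}0d.npy",d)
    c=get_calibration(n);print(n,c["intrinsics"],c["dist_coeffs"],c["world_from_camera"])
print(observe())
E
```

```text
pics
side [[440.75104231   0.         322.64605696]
 [  0.         440.75104231 243.47126263]
 [  0.           0.           1.        ]] [-0.06590443  0.          0.          0.          0.        ] [[-0.71341902 -0.37391539  0.59263866 -0.1092922 ]
 [-0.70060681  0.36426641 -0.61356343  0.69773484]
 [ 0.01354245 -0.8529345  -0.52184226  0.70775107]
 [ 0.          0.          0.          1.        ]]
top [[557.30640965   0.         321.42287683]
 [  0.         557.30640965 249.90795356]
 [  0.           0.           1.        ]] [-0.17284356  0.          0.          0.          0.        ] [[ 0.0062981  -0.98216329  0.18792445  0.36330268]
 [-0.99996657 -0.00716596 -0.00393911  0.0080083 ]
 [ 0.00521551 -0.18789336 -0.98217559  1.35145113]
 [ 0.          0.          0.          1.        ]]
{'time_s': 0.1, 'q': array([-1.29908335e+00,  2.21120672e-01,  1.52750436e+00, -2.16613261e-05,
        1.39466636e+00, -1.26142996e-01]), 'joint_velocities': array([ 0.00153914, -0.00254832, -0.00269399,  0.00031411, -0.00066299,
        0.00030807]), 'joint_torque': array([ 1.40698496e-03, -4.98244107e+01, -3.90546727e+01, -8.64034382e-05,
        5.61174005e-03, -1.67000973e-07]), 'eef_pos': array([ 0.24197209, -0.57567907,  0.23032104]), 'tcp_rot': array([-3.13990473e+00, -1.92565688e-04,  3.97859627e-01]), 'ft_force': array([ 0.44836852, -0.42955411, -0.46869754]), 'torque': array([ 0.00089088, -0.03373751,  0.01790279]), 'grasp_force': 0.0, 'opening': 0.08530761352694552}
```

View pics/top0.png

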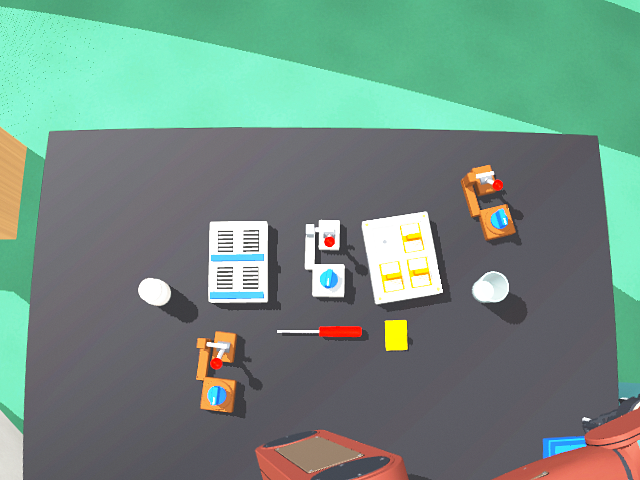

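View pics/side0.png

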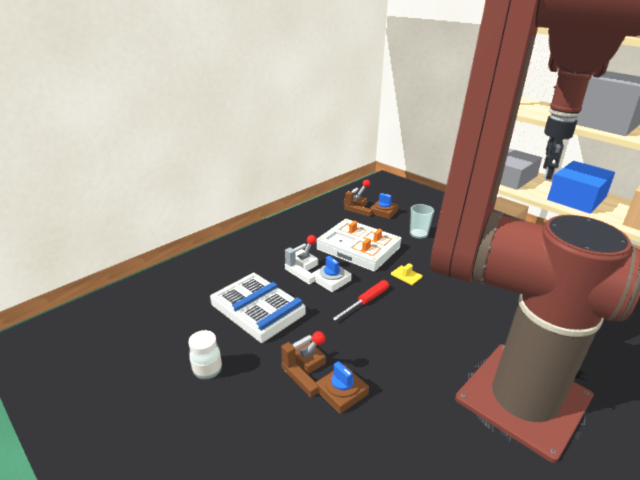

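The top view shows the bed at about (239,262), the mould at (402,258) with three cassettes (fins near (412,238), (392,274) and (419,270)), the white lever at (329,240) and its lock knob at (328,281). The yellow decoy is at (396,335), and the brown lever sets are at (218,370) and (490,205). The side view agrees. Next I'll enlarge both.

```bash
python3 - <<'E'
import cv2
def crop(n,x,y,w,h,s,o):
    i=cv2.imread(f"pics/{n}0.png")[y:y+h,x:x+w];i=cv2.resize(i,None,fx=s,fy=s,interpolation=cv2.INTER_CUBIC)
    for k in range(0,w,10):cv2.putText(i,str(x+k),(k*s,8),0,.3,(0,0,255) ,1);i[:, k*s]=i[:,k*s]//2+64
    for k in range(0,h,10):cv2.putText(i,str(y+k),(0,k*s+4),0,.3,(0,0,255),1);i[k*s]=i[k*s]//2+64
    cv2.imwrite(o,i)
crop("top",200,210,155,100,5,"pics/c1.png")
crop("top",300,205,150,105,5,"pics/c2.png")
crop("side",205,215,200,130,4,"pics/c3.png")
E
```

```text
(no output)
```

View pics/c1.png

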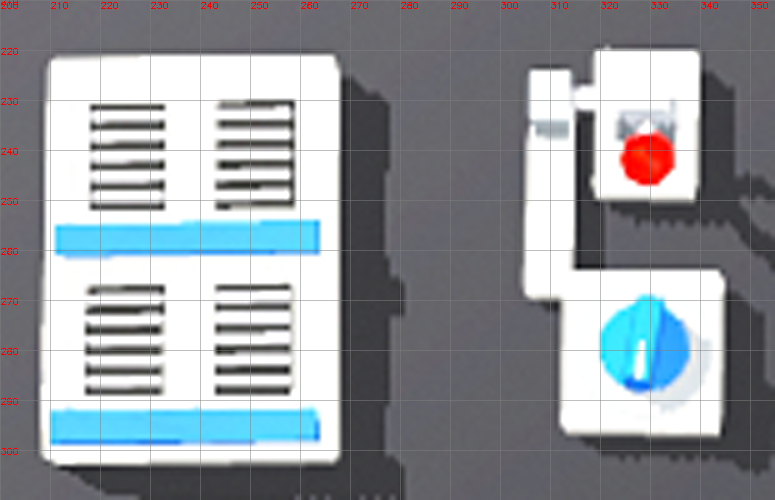

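View pics/c2.png

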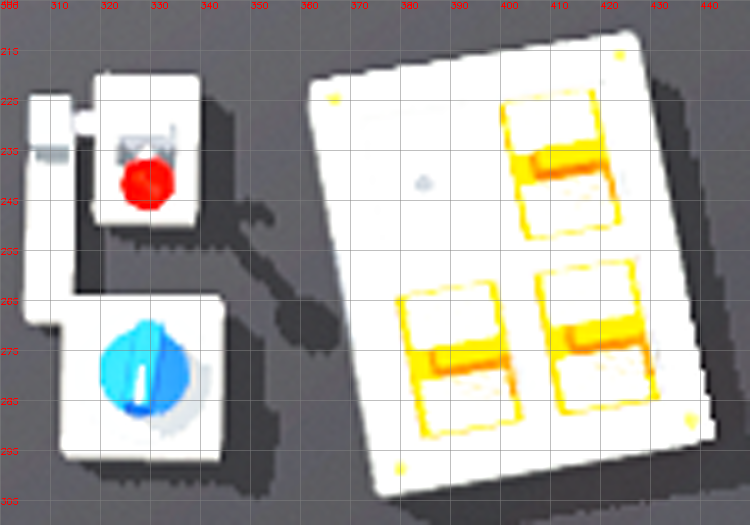

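View pics/c3.png

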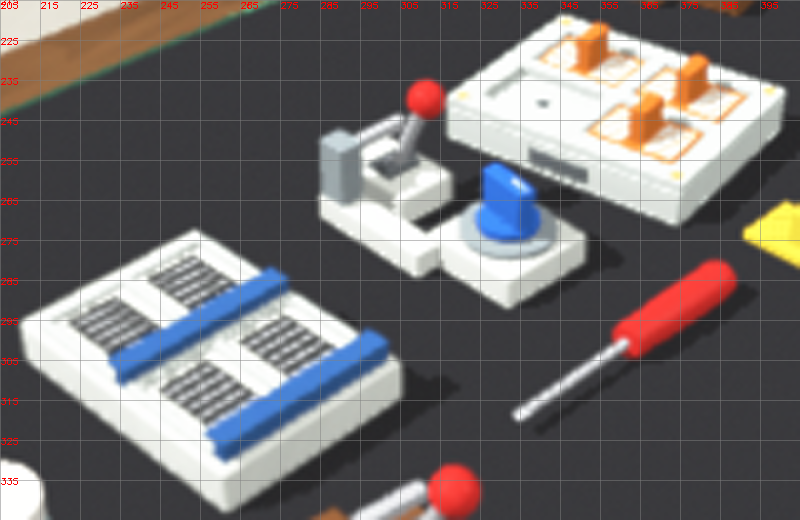

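The crops give usable corners: bed top (209.4,221.4) to (268,302), rail lip edges at rows about 291.8 and 255, knob bar (329.6,269.4)–(328,287), and ball (329.6,241.6) in top and (311.5,240) in side. The cassette plate outlines are readable too. Next is a model fit over both views.

```bash
cat > cam.py <<'E'
import numpy as np, cv2
from plant import get_calibration
from scipy.optimize import least_squares
C={n:get_calibration(n) for n in("top","side")}
def proj(n,P):
    M=np.linalg.inv(C[n]["world_from_camera"])
    return cv2.projectPoints(np.float64(P).reshape(-1,3),cv2.Rodrigues(M[:3,:3])[0],M[:3,3],C[n]["intrinsics"],C[n]["dist_coeffs"])[0][:,0]
def ray(n,uv):
    T=C[n]["world_from_camera"];p=cv2.undistortPoints(np.float64([[uv]]),C[n]["intrinsics"],C[n]["dist_coeffs"])[0,0]
    return T[:3,3],T[:3,:3]@np.r_[p,1]
def tri(a,b):
    f=lambda P:np.r_[proj("top",P)[0]-a,proj("side",P)[0]-b]
    r=least_squares(f,[.6,0,.05]);return r.x,np.abs(r.fun).max()
def atz(n,uv,z):
    o,d=ray(n,uv);return o+d*(z-o[2])/d[2]
def fit(obs,x0,names="z"):
    """obs: list (cam, model point fn or array, uv); params x,y,z,yaw"""
    def f(p):
        c,s=np.cos(p[3]),np.sin(p[3]);R=np.array([[c,-s,0],[s,c,0],[0,0,1]])
        return np.concatenate([proj(n,R@(m(p[4:]) if callable(m) else np.array(m))+p[:3])[0]-uv for n,m,uv in obs])
    r=least_squares(f,x0,loss="soft_l1");return r.x,np.round(f(r.x).reshape(-1,2),1)
E
cat > m1.py <<'E'
from cam import *
np.set_printoptions(precision=4,suppress=True)
c1=lambda x,y:(200+x/5-.4,210+y/5-.4)
c2=lambda x,y:(300+x/5-.4,205+y/5-.4)
c3=lambda x,y:(205+x/4-.4,215+y/4-.4)
o=[("top",(.098,.07,.034),c1(47,57)),("top",(.098,-.07,.034),c1(338,55)),
("side",(.098,-.07,.034),c3(195,231)),("side",(.098,.07,.034),c3(22,325)),("side",(-.098,-.07,.034),c3(402,363))]
for n,x,s,uv in[("top",-.075,1,c1(51,410)),("top",-.075,-1,c1(319,408)),("top",.015,1,c1(55,226)),("top",.015,-1,c1(319,221)),
 ("side",-.075,1,c3(208,432)),("side",-.075,-1,c3(368,330)),("side",.015,1,c3(110,357)),("side",.015,-1,c3(270,268))]:
    o.append((n,(lambda x,s:lambda e:np.array([x,s*e[0],.0445]))(x,s),uv))
r=fit(o,[.6,.2,0,0,.06]);print("bed",r[0]);print(r[1].tolist())
for nm,t,s,x0 in[("A",[(500,103),(595,88),(621,225),(527,238)],{0:(538,55),3:(605,92)},(.65,-.2)),
 ("B",[(396,295),(495,281),(522,420),(424,438)],{0:(587,130),2:(703,135),3:(668,160)},(.55,-.15)),
 ("C",[(535,271),(633,260),(659,400),(562,414)],{2:(747,96),3:(710,122)},(.55,-.2))]:
    k=[(.035,.025,.006),(.035,-.025,.006),(-.035,-.025,.006),(-.035,.025,.006)]
    o=[("top",k[i],c2(*t[i])) for i in range(4)]
    r=fit(o+[("side",{0:k[0],2:k[2],3:k[3]}[i],c3(*v)) for i,v in s.items()],[*x0,.028,.1]);print(nm,r[0],r[1].tolist())
print("ball",tri(c1(648,158),c3(426,100)))
print("knob ends",tri(c1(648,297),c3(485,165)),tri(c1(640,380),c3(535,185)))
print("kn top z69",atz("top",c1(648,297),.069),atz("top",c1(640,380),.069))
b=[atz("top",c1(594,48),.025),atz("top",c1(699,50),.025),atz("top",c1(562,272),.025),atz("top",c1(722,270),.025)];print("blk",b)
print("mould dots",[atz("top",c2(*v),.036) for v in[(333,98),(619,54),(400,468),(690,420)]])
for n in("top","side"):
    d=np.load(f"pics/{n}0d.npy")
    q={"top":dict(A=c2(560,220),A2=c2(575,158),bedrail=c1(180,240),floor=c1(190,280),knob=c1(645,310),table=(290,350),mould=c2(460,250)),"side":dict(bedrail=c3(190,310),mould=c3(600,110))}[n]
    for k,(u,v) in q.items():
        oo,dd=ray(n,(u,v));print(n,k,oo+dd*d[int(round(v)),int(round(u))])
E
python3 m1.py
```

```text
bed [ 0.5869  0.2042 -0.0009  0.0236  0.0631]
[[0.7, 0.9], [-0.5, 0.3], [0.1, -1.2], [-0.9, -1.4], [0.5, -1.4], [0.5, 0.2], [-0.1, -0.1], [0.4, -0.3], [-0.1, -0.1], [-0.5, 0.4], [0.2, 0.6], [-0.6, 1.1], [-0.1, 0.5]]
A [ 0.6485 -0.2166  0.0279  0.1416] [[-0.3, -0.6], [0.7, -0.2], [0.4, 0.2], [-1.0, 0.4], [-1.0, 1.4], [1.4, -0.8]]
B [ 0.552  -0.1653  0.0299  0.1663] [[-0.1, 0.1], [0.5, -0.4], [0.4, 0.4], [-0.5, 0.2], [-0.7, 0.2], [-0.0, -0.8], [0.2, 0.5]]
C [ 0.5636 -0.2322  0.0283  0.1422] [[-0.1, 0.1], [0.5, -0.5], [0.2, 0.0], [-0.8, 0.1], [-0.3, -0.2], [0.7, 0.3]]
ball (array([ 0.624 , -0.0152,  0.0943]), np.float64(0.2735597354563879))
knob ends (array([ 0.5644, -0.0148,  0.0693]), np.float64(0.5465366685368735)) (array([ 0.5225, -0.0129,  0.0749]), np.float64(0.8100745649578585))
kn top z69 [ 0.5636 -0.0155  0.069 ] [ 0.5246 -0.012   0.069 ]
blk [array([0.6937, 0.0106, 0.025 ]), array([ 0.693 , -0.0409,  0.025 ]), array([0.5823, 0.0252, 0.025 ]), array([ 0.5839, -0.052 ,  0.025 ])]
mould dots [array([ 0.6794, -0.1056,  0.036 ]), array([ 0.7029, -0.2466,  0.036 ]), array([ 0.4993, -0.136 ,  0.036 ]), array([ 0.5227, -0.276 ,  0.036 ])]
top A [ 0.6194 -0.2148  0.0383]
top A2 [ 0.644  -0.2181  0.0659]
top bedrail [0.5934 0.2079 0.0434]
top floor [0.5754 0.2037 0.0349]
top knob [ 0.5573 -0.0141  0.07  ]
top table [0.3767 0.0764 0.0021]
top mould [ 0.6041 -0.1658  0.0396]
side bedrail [0.62   0.1929 0.0304]
side mould [ 0.5964 -0.1687  0.0331]
```

The fits are consistent, with residuals around 1 px or less, and the triangulated heights match the text. Bed at (0.587,0.204) with yaw 0.024, mould at (0.601,-0.191) with yaw 0.165, knob axis at about (0.544,-0.014) with yaw about -0.09. I'll turn the knob now.

```bash
cat > k1.py <<'E'
from plant import *
import numpy as np
np.set_printoptions(precision=3,suppress=True)
K=[.5445,-.0138]; D=[np.pi,0,np.pi-.09]
def st(t):
    o=observe();print(t,"t%.1f"%o["time_s"],o["eef_pos"],o["ft_force"],o["torque"],"open%.4f g%.1f"%(o["opening"],o["grasp_force"]),"q6 %.2f"%o["q"][5]);return o
gripper_to(.045)
movep([*K,.16],D)
st("above")
print(move_l([*K,.046],feed=.06,max_force=8)); st("down")
gripper_to(.0,f_grip=40); o=st("grip")
q=np.array(o["q"])
for k in range(1,16):
    if not(.01<o["opening"]<.02): print("bad grip");break
    q[5]+=.15; set_joints(q); o=st(k)
    if k>=13 and abs(o["torque"][2])>.5: break
E
python3 k1.py
```

```text
above t2.9 [ 0.545 -0.015  0.16 ] [-0.117 -1.236  0.51 ] [-0.024  0.009 -0.024] open0.0449 g0.0 q6 -1.65
False
down t4.9 [ 0.545 -0.014  0.046] [0.017 0.77  0.435] [0.021 0.001 0.017] open0.0449 g0.0 q6 -1.65
grip t5.3 [ 0.545 -0.013  0.046] [-0.679  4.018  3.355] [ 0.611  0.17  -0.024] open0.0127 g41.1 q6 -1.65
1 t5.6 [ 0.545 -0.013  0.046] [-0.697  3.547  1.236] [ 0.501  0.05  -0.07 ] open0.0129 g40.8 q6 -1.50
2 t5.8 [ 0.545 -0.013  0.046] [0.823 5.223 0.747] [ 0.881 -0.015 -0.046] open0.0134 g40.8 q6 -1.36
3 t6.1 [ 0.545 -0.013  0.046] [0.148 7.338 0.463] [ 0.985 -0.104 -0.053] open0.0132 g40.7 q6 -1.21
4 t6.4 [ 0.545 -0.012  0.046] [1.64  7.411 0.901] [ 1.156 -0.173 -0.061] open0.0130 g40.7 q6 -1.06
5 t6.6 [ 0.545 -0.012  0.046] [3.097 6.723 0.573] [ 1.18  -0.297  0.008] open0.0132 g40.6 q6 -0.91
6 t6.9 [ 0.545 -0.012  0.046] [ 3.069  8.091 -0.691] [ 1.374 -0.485 -0.016] open0.0132 g40.5 q6 -0.76
7 t7.2 [ 0.545 -0.012  0.046] [ 3.861  8.976 -1.366] [ 1.489 -0.564 -0.051] open0.0134 g40.4 q6 -0.61
8 t7.4 [ 0.546 -0.012  0.046] [ 4.431  9.504 -1.596] [ 1.47  -0.783 -0.017] open0.0132 g40.3 q6 -0.46
9 t7.7 [ 0.546 -0.012  0.046] [ 5.683  9.711 -3.418] [ 1.546 -0.908 -0.004] open0.0130 g40.2 q6 -0.31
10 t8.0 [ 0.546 -0.012  0.046] [ 6.479  9.429 -3.94 ] [ 1.569 -1.043 -0.038] open0.0130 g40.0 q6 -0.16
11 t8.2 [ 0.546 -0.012  0.046] [ 7.412 10.119 -4.93 ] [ 1.557 -1.211  0.   ] open0.0132 g39.9 q6 -0.01
12 t8.5 [ 0.547 -0.012  0.046] [ 9.682  9.558 -6.048] [ 1.586 -1.376 -0.017] open0.0130 g39.8 q6 0.14
13 t8.8 [ 0.547 -0.012  0.046] [ 8.809  9.167 -7.549] [ 1.544 -1.493 -0.062] open0.0132 g39.6 q6 0.29
14 t9.0 [ 0.547 -0.012  0.046] [ 9.956  8.044 -7.375] [ 1.478 -1.663 -0.052] open0.0131 g39.5 q6 0.44
15 t9.3 [ 0.547 -0.012  0.046] [10.752  9.193 -7.688] [ 1.356 -1.735 -0.017] open0.0134 g39.4 q6 0.59
```

```bash
sed -i '/^gripper_to(.045)/,$d' k1.py; python3 - <<'E'
from k1 import *
import cv2
o=st("s");q=np.array(o["q"]);q[5]=.59
for k in range(8):
    q[5]+=.06; set_joints(q); hold(.1);o=st(k)
    if abs(o["torque"][2])>.35: break
gripper_to(.05); st("rel"); move_l([*o["eef_pos"][:2],.17],feed=.2)
movep([.45,-.1,.3],[np.pi,0,np.pi/2])
p,d=get_image("side");i=p[215:295,265:365];cv2.imwrite("pics/s1.png",cv2.resize(i[:,:,::-1],None,fx=6,fy=6))
p,d=get_image("top");i=p[210:310,300:450];cv2.imwrite("pics/t1.png",cv2.resize(i[:,:,::-1],None,fx=5,fy=5))
E
```

```text
s t9.3 [ 0.547 -0.012  0.046] [10.752  9.193 -7.688] [ 1.356 -1.735 -0.017] open0.0134 g39.4 q6 0.59
0 t9.7 [ 0.548 -0.012  0.046] [2.904 4.396 0.335] [ 0.632 -0.177  0.051] open0.0130 g40.4 q6 0.65
1 t10.0 [ 0.548 -0.012  0.046] [ 4.124  3.378 -2.708] [ 0.636 -0.419 -0.025] open0.0131 g40.3 q6 0.71
2 t10.3 [ 0.548 -0.012  0.046] [ 3.36   3.821 -2.304] [ 0.562 -0.37   0.066] open0.0130 g40.2 q6 0.77
3 t10.7 [ 0.547 -0.013  0.046] [ 2.608 -0.098 -0.606] [-0.044 -0.293  0.316] open0.0142 g19.1 q6 0.83
4 t11.1 [ 0.547 -0.013  0.047] [ 2.136 -0.384  0.15 ] [-0.261 -0.197  1.887] open0.0138 g72.8 q6 0.89
rel t11.5 [ 0.547 -0.012  0.046] [-0.053  0.333  0.174] [-0.009  0.021 -0.055] open0.0500 g0.0 q6 0.89
```

View pics/t1.png

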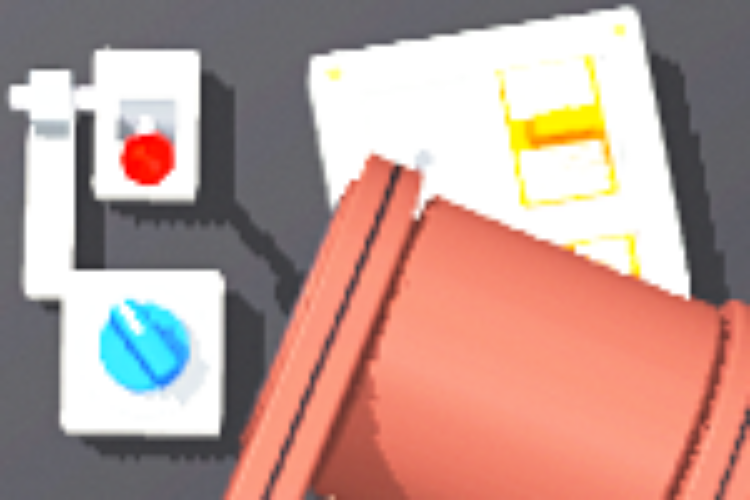

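Torque rose to 1.9 N m at the end of the turn and the bolt is drawn out to the left at (10,98), so the lock is slack. Now the cassette routine, starting with cassette B into far bay 3.

```bash
cat > cas.py <<'E'
from k1 import *
from scipy.spatial.transform import Rotation as R
import cv2
BED=np.array([.5869,.2042,0]);BY=.0236;H=.009
BAY={0:(-.045,-.031),1:(-.045,.031),2:(.045,-.031),3:(.045,.031)}
def pose(bay,xe,ze,th,h=H):
    """TCP pose with the cassette's low edge at (xe,ze) in the bay, tilted by th"""
    Rc=R.from_euler("y",-th); p=np.array([xe,0,ze])+Rc.apply([.035,0,h])+[*BAY[bay],.030]
    Rb=R.from_euler("z",BY)
    return BED+Rb.apply(p),(Rb*Rc*R.from_euler("z",np.pi/2)*R.from_euler("x",np.pi)).as_euler("xyz")
def inbay(bay,th,h=H):
    """low edge (x,z) in the bay from the present TCP"""
    p=R.from_euler("z",-BY).apply(observe()["eef_pos"]-BED)-[*BAY[bay],.030]-R.from_euler("y",-th).apply([.035,0,h])
    return p[0],p[2]
def pick(x,y,yaw,z=.028,grip=50):
    D=[np.pi,0,yaw+np.pi/2];gripper_to(.045)
    movep([x,y,z+.09],D);hit=move_l([x,y,z+H],feed=.08,max_force=8);o=st("down hit=%s"%hit)
    gripper_to(0,f_grip=grip);o=st("grip");move_l([x,y,.2],feed=.12);o=st("lift")
    return .009<o["opening"]<.016
def approach(bay,th=.30):
    movep(*pose(bay,-.023,.16,th));p,r=pose(bay,-.023,.02,th);move_l(p,feed=.12,rotation=r);return st("over bay")
def insert(bay,th=.30):
    p,r=pose(bay,-.023,-.008,th);print("floor",move_l(p,feed=.025,rotation=r,max_force=3),inbay(bay,th))
    x,z=inbay(bay,th);z0=z;st("floor")
    p,r=pose(bay,x,z0+.0015,th);move_l(p,feed=.03,rotation=r)
    p,r=pose(bay,-.044,z0+.0015,th);print("wall",move_l(p,feed=.02,rotation=r,max_force=4),inbay(bay,th))
    x,z=inbay(bay,th);st("wall");return x,z0
def lower(bay,x,z0,th=.30):
    for t in np.linspace(th,0,6)[1:]:
        p,r=pose(bay,x+.0003,z0+.0007,t);h=move_l(p,feed=.03,rotation=r,max_force=25);st("th%.2f %s"%(t,h))
        if h:return False
    p,r=pose(bay,x+.0003,z0-.004,0);print("press",move_l(p,feed=.01,rotation=r,max_force=8),inbay(bay,0));st("press");return True
def release(bay):
    gripper_to(.026);o=st("open");p=o["eef_pos"];move_l([p[0],p[1],.2],feed=.15)
E
python3 - <<'E'
from cas import *
for b in range(4):print(b,[None if (q:=inverse_kinematics(*pose(b,-.03,.05,t))) is None else q for t in(.3,0)])
if pick(.5523,-.1653,.164):approach(3)
p,d=get_image("side");cv2.imwrite("pics/s2.png",p[:,:,::-1])
E
```

```text
0 [array([ 0.199,  0.028,  2.034, -0.073,  0.785,  0.219]), array([ 0.167,  0.244,  1.781, -0.   ,  1.116,  0.144])]
1 [array([ 0.324,  0.085,  1.974, -0.122,  0.799,  0.373]), array([ 0.273,  0.289,  1.727, -0.   ,  1.126,  0.249])]
2 [array([ 0.171,  0.224,  1.816, -0.06 ,  0.805,  0.182]), array([ 0.148,  0.432,  1.539, -0.   ,  1.17 ,  0.124])]
3 [array([ 0.278,  0.269,  1.761, -0.102,  0.823,  0.313]), array([ 0.24 ,  0.47 ,  1.487, -0.   ,  1.184,  0.216])]
down hit=False t15.8 [ 0.553 -0.166  0.038] [-0.198 -0.486  0.236] [-0.    -0.004 -0.028] open0.0451 g0.0 q6 -0.59
grip t16.2 [ 0.553 -0.166  0.038] [0.168 0.059 2.379] [0.002 0.041 0.054] open0.0110 g49.6 q6 -0.59
lift t17.7 [ 0.552 -0.165  0.199] [ 0.175  0.311 -0.429] [-0.005  0.003  0.003] open0.0109 g49.0 q6 -0.59
over bay t20.5 [0.64  0.237 0.07 ] [ 0.776  0.548 -0.491] [-0.061  0.186 -0.037] open0.0113 g49.0 q6 0.32
```

View pics/s2.png

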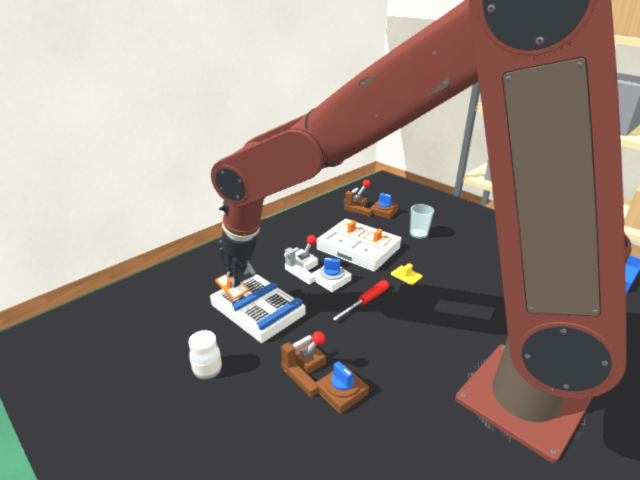

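The cassette is held tilted above the far bay, near (233,287) in the side view. Inserting it now.

```bash
python3 - <<'E'
from cas import *
x,z=insert(3)
print(x,z)
if -.042<x<-.030 and abs(z)<.005: print(lower(3,x,z))
p,d=get_image("side");cv2.imwrite("pics/s3.png",cv2.resize(p[215:345,195:355,::-1],None,fx=5,fy=5))
E
```

```text
floor True (np.float64(-0.022958538446470746), np.float64(0.00035069873757501147))
floor t21.4 [0.639 0.236 0.049] [-1.759 -0.49   5.601] [-0.056  0.385 -0.044] open0.0110 g50.0 q6 0.32
wall True (np.float64(-0.0325009539945096), np.float64(0.00197339452358844))
wall t22.2 [0.629 0.236 0.051] [2.688 1.315 0.378] [ 0.09  -0.315  0.023] open0.0111 g49.8 q6 0.33
-0.0325009539945096 0.00035069873757501147
th0.24 False t22.5 [0.631 0.236 0.048] [-0.382 -0.16  -0.703] [-0.016  0.079 -0.036] open0.0111 g49.8 q6 0.30
th0.18 False t22.7 [0.632 0.236 0.046] [ 3.256 -0.303  5.08 ] [-0.063 -0.47   0.005] open0.0109 g50.7 q6 0.27
th0.12 False t23.0 [0.633 0.236 0.044] [ 0.95  -0.57   3.537] [-0.111 -0.214 -0.016] open0.0110 g50.4 q6 0.25
th0.06 False t23.2 [0.633 0.236 0.042] [1.905 0.03  2.943] [-0.104 -0.146  0.007] open0.0108 g50.2 q6 0.23
th0.00 False t23.5 [0.634 0.236 0.04 ] [ 0.867 -1.994  2.056] [-0.091 -0.161  0.074] open0.0110 g50.2 q6 0.22
press True (np.float64(-0.032426206272442866), np.float64(0.0007510488765550497))
press t23.7 [0.634 0.236 0.04 ] [-0.891 -0.098  3.992] [ 0.011  0.025 -0.014] open0.0108 g50.3 q6 0.22
True
```

View pics/s3.png

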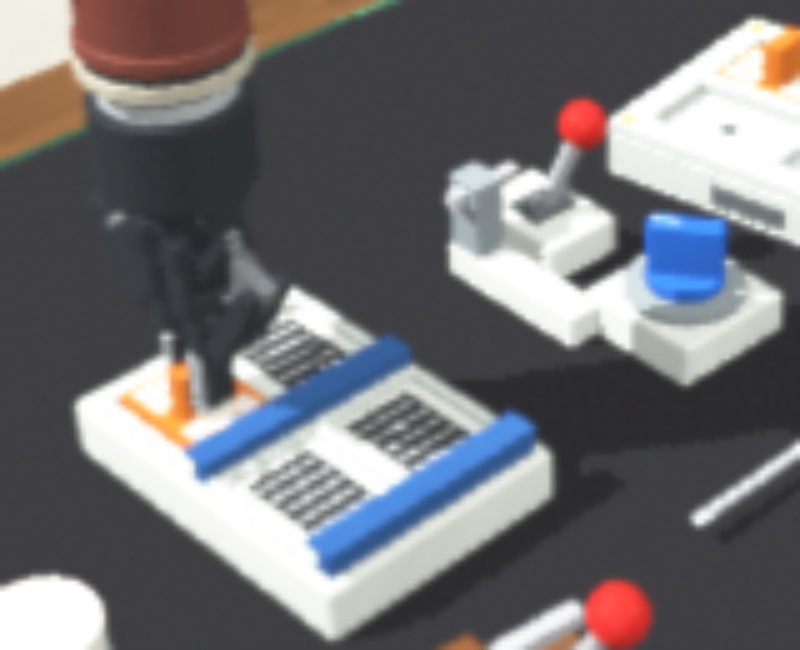

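The cassette looks flat, with its edge under the lip. The wall contact shows the bed about 2.5 mm farther in x than the fit, the same shift seen at the knob. Release, then do the next cassette, C, with an image check first that the remaining ones haven't been disturbed.

```bash
sed -i 's/^BED=np.array(\[.5869/BED=np.array([.5893/' cas.py; cat >> cas.py <<'E'
def diff(name="top"):
    """blobs that differ from the first picture"""
    p,_=get_image(name);a=cv2.imread(f"pics/{name}0.png")[:,:,::-1]
    m=(np.abs(p.astype(int)-a).max(2)>70).astype(np.uint8)[200:420,130:520]
    n,_,s,c=cv2.connectedComponentsWithStats(cv2.morphologyEx(m,cv2.MORPH_OPEN,np.ones((2,2))))
    print("diff",[(int(c[i][0]+130),int(c[i][1]+200),int(s[i][4])) for i in range(1,n) if s[i][4]>8]);return p
E
python3 - <<'E'
from cas import *
release(3)
movep([.35,.28,.3],[np.pi,0,np.pi/2])
p=diff();cv2.imwrite("pics/t4.png",cv2.resize(p[200:350,190:450,::-1],None,fx=3,fy=3))
E
```

```text
open t24.1 [0.634 0.236 0.039] [-0.504 -0.18   0.025] [ 0.001 -0.023 -0.046] open0.0261 g0.0 q6 0.22
diff [(304, 230, 20), (227, 242, 209), (412, 233, 41), (227, 235, 24), (412, 239, 43), (423, 248, 10), (381, 268, 19), (327, 275, 12), (391, 278, 177), (328, 284, 26), (146, 375, 1341), (160, 331, 75), (165, 353, 31)]
```

View pics/t4.png

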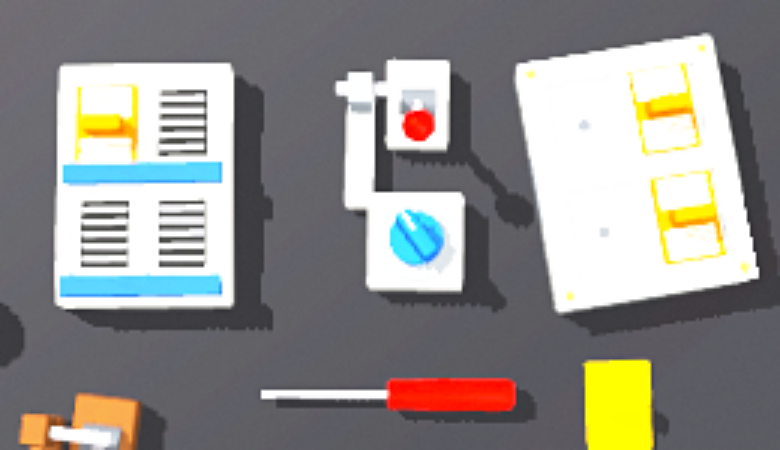

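Cassette B lies flat in bay 3. Cassette A has shifted slightly forward in its cavity, so I'll refit A and C from this view and go on with C.

```bash
cat > cyc.py <<'E'
from cas import *
from cam import fit
def refit(pts,f,x0):
    k=[(.035,.025,.006),(.035,-.025,.006),(-.035,-.025,.006),(-.035,.025,.006)]
    return fit([("top",k[i],f(*pts[i])) for i in range(4)],x0)
def cycle(bay,x,y,yaw):
    if not pick(x,y,yaw): print("NO GRASP");return False
    o=approach(bay)
    if not .009<o["opening"]<.016: print("LOST");return False
    x,z=insert(bay)
    if not(-.039<x<-.032 and abs(z)<.004): print("ODD",x,z);return False
    if not lower(bay,x,z): return False
    release(bay);movep([.35,.28,.3],[np.pi,0,np.pi/2])
    p=diff();cv2.imwrite(f"pics/b{bay}.png",cv2.resize(p[200:350,190:450,::-1],None,fx=3,fy=3));return True
E
python3 - <<'E'
from cyc import *
f=lambda x,y:(190+x/3-.33,200+y/3-.33)
print("A",refit([(628,72),(686,62),(699,144),(645,154)],f,[.65,-.21,.028,.16]))
r=refit([(652,178),(712,170),(727,253),(667,263)],f,[.56,-.23,.028,.16]);print("C",r)
print(cycle(2,.5655,-.2322,.16))
E
```

```text
A (array([ 0.662, -0.223, -0.014,  0.167]), array([[-0.1,  0.1],
       [-0.1,  0.4],
       [ 0.9, -0.1],
       [-0.5, -0.3]]))
C (array([ 0.567, -0.237,  0.008,  0.153]), array([[ 0.1,  0.1],
       [-0.1, -0.2],
       [ 0. ,  0.2],
       [-0. , -0.1]]))
down hit=False t30.1 [ 0.566 -0.233  0.038] [-0.56  -0.723  0.05 ] [0.029 0.017 0.009] open0.0449 g0.0 q6 -0.68
grip t30.5 [ 0.566 -0.232  0.038] [0.004 0.199 2.034] [0.022 0.002 0.001] open0.0113 g49.9 q6 -0.68
lift t32.0 [ 0.565 -0.232  0.199] [ 0.325 -0.88  -1.475] [-0.001  0.023 -0.016] open0.0111 g49.4 q6 -0.68
over bay t34.8 [0.644 0.175 0.07 ] [ 0.774  0.29  -0.964] [0.054 0.222 0.006] open0.0108 g49.4 q6 0.18
floor True (np.float64(-0.022931700398011044), np.float64(0.0003387050176683476))
floor t35.6 [0.643 0.174 0.049] [-1.33  -0.762  5.783] [-0.069  0.39  -0.015] open0.0109 g50.4 q6 0.19
wall True (np.float64(-0.034960573694787916), np.float64(0.002041504236572768))
wall t36.5 [0.631 0.174 0.051] [2.439 0.747 1.125] [ 0.027 -0.38   0.011] open0.0111 g49.8 q6 0.19
th0.24 False t36.8 [0.633 0.174 0.048] [ 0.245 -0.659 -
[... 362 characters left out ...]
07 g50.3 q6 0.13
th0.00 False t37.8 [0.635 0.174 0.04 ] [ 1.918 -0.323  2.717] [-0.068 -0.209  0.019] open0.0108 g50.3 q6 0.13
press True (np.float64(-0.03479808768955434), np.float64(0.0007548709238309626))
press t38.0 [0.635 0.174 0.04 ] [-1.101  0.044  2.467] [-0.014  0.105  0.027] open0.0110 g50.4 q6 0.12
open t38.3 [0.635 0.174 0.039] [-0.049 -0.723 -0.747] [-0.02   0.036  0.053] open0.0261 g0.0 q6 0.12
diff [(251, 242, 324), (304, 230, 20), (227, 242, 211), (250, 231, 22), (412, 233, 41), (227, 235, 24), (412, 239, 45), (423, 248, 10), (408, 263, 12), (381, 268, 19), (419, 272, 147), (327, 275, 12), (391, 278, 177), (328, 284, 26), (146, 375, 1327), (161, 331, 77), (165, 352, 39)]
True
```

Bay 2 behaved the same way. Cassette A goes into bay 1, with its centre taken from the corner mean at plate height.

```bash
python3 - <<'E'
from cyc import *
from cam import atz
f=lambda x,y:(190+x/3-.33,200+y/3-.33)
m=lambda P:np.mean([atz("top",f(*p),.034) for p in P],0)
a=m([(628,72),(686,62),(699,144),(645,154)]);print(a,m([(652,178),(712,170),(727,253),(667,263)]))
print(cycle(1,a[0]+.001,a[1],.16))
E
```

```text
[ 0.652 -0.215  0.034] [ 0.564 -0.234  0.034]
down hit=False t44.5 [ 0.654 -0.216  0.038] [-0.465  0.111 -0.748] [ 0.015  0.006 -0.058] open0.0450 g0.0 q6 -0.59
grip t44.9 [ 0.654 -0.216  0.038] [ 0.034 -0.419  2.379] [0.048 0.072 0.081] open0.0109 g49.7 q6 -0.59
lift t46.4 [ 0.653 -0.215  0.199] [ 0.144  0.272 -0.026] [-0.022  0.012 -0.001] open0.0109 g49.2 q6 -0.59
over bay t49.4 [0.552 0.235 0.07 ] [ 0.306 -0.201  0.371] [-0.016  0.232 -0.062] open0.0111 g49.2 q6 0.38
floor True (np.float64(-0.02294632526880901), np.float64(0.0003452729807984084))
floor t50.2 [0.551 0.234 0.049] [-1.223  0.475  6.634] [-0.059  0.418 -0.061] open0.0104 g50.3 q6 0.39
wall True (np.float64(-0.03492075086042941), np.float64(0.0021476660997747504))
wall t51.1 [0.539 0.234 0.051] [3.973 0.718 0.352] [ 0.041 -0.289 -0.022] open0.0108 g49.8 q6 0.39
th0.24 False t51.3 [0.541 0.234 0.048] [ 0.62  -0.217 -0.458] [-0.041  0.17   0.058] open0.0109 g49.8 q6 0.35
th0.18 False t51.6 [0.542 0.234 0.046] [1.797 0.359 4.464] [-0.017 -0.375 -0.006] open0.0110 g50.7 q6 0.32
th0.12 False t51.8 [0.542 0.234 0.044] [ 3.1
[... 174 characters left out ...]
7
th0.00 False t52.3 [0.544 0.234 0.04 ] [ 1.499 -0.692  3.062] [-0.005 -0.146 -0.014] open0.0109 g50.5 q6 0.25
press True (np.float64(-0.03489812541504495), np.float64(0.0007427345583457135))
press t52.6 [0.544 0.234 0.04 ] [ 0.24  -0.293  4.472] [-0.021  0.099  0.044] open0.0110 g50.5 q6 0.25
open t52.9 [0.544 0.234 0.039] [0.338 0.139 0.547] [ 0.034  0.021 -0.028] open0.0258 g0.0 q6 0.25
diff [(251, 242, 324), (304, 230, 20), (227, 242, 219), (250, 231, 22), (412, 237, 149), (227, 235, 24), (408, 263, 12), (381, 268, 19), (225, 277, 319), (419, 272, 147), (327, 275, 12), (391, 278, 177), (328, 284, 24), (225, 288, 30), (146, 375, 1285), (161, 332, 78), (165, 352, 38), (177, 371, 12)]
True
```

View pics/b1.png

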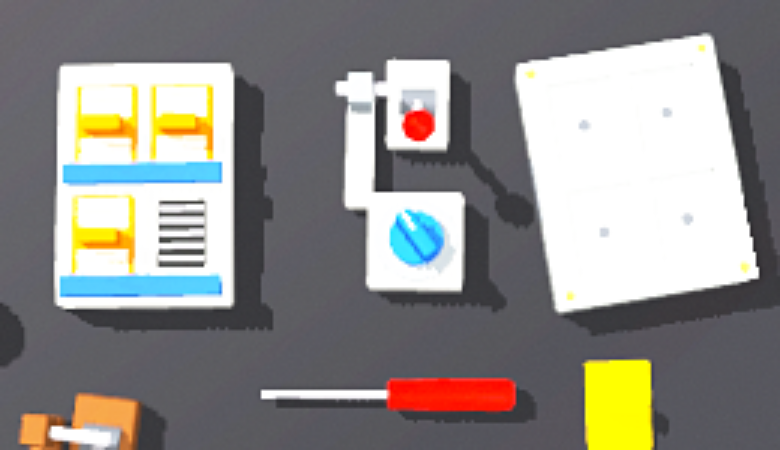

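All three cassettes are seated and the mould is empty. I'll press each fin as a height check and then push the lever.

```bash
python3 - <<'E'
from cyc import *
gripper_to(0)
for b in(1,3,2):
    p,r=pose(b,-.035,0,0)
    movep([p[0],p[1],.11],r);h=move_l([p[0],p[1],.055],feed=.03,max_force=8);st("bay%d %s"%(b,h))
    move_l([p[0],p[1],.2],feed=.2)
D=[np.pi,0,np.pi];Y=-.0145
movep([.58,Y,.2],D);print(move_l([.58,Y,.08],feed=.1,max_force=8));st("low")
print(move_l([.693,Y,.08],feed=.05,max_force=12));o=st("pushed")
x=o["eef_pos"][0];move_l([x-.05,Y,.08],feed=.1);move_l([x-.05,Y,.25],feed=.2)
movep([.35,-.35,.35],[np.pi,0,np.pi/2]);hold(.5)
p=diff();q,_=get_image("side")
cv2.imwrite("pics/end.png",np.vstack([cv2.resize(p[200:300,190:450,::-1],(780,300)),cv2.resize(q[215:315,195:455,::-1],(780,300))]))
E
```

```text
bay1 True t57.9 [0.544 0.234 0.062] [-0.298 -0.179  5.354] [-0.09   0.121  0.008] open-0.0001 g2.4 q6 0.25
bay3 True t60.7 [0.634 0.236 0.062] [-0.546 -0.565  5.045] [-0.069  0.101  0.058] open-0.0002 g2.2 q6 0.22
bay2 True t63.5 [0.635 0.174 0.062] [-0.423 -0.544  4.555] [0.012 0.079 0.007] open-0.0003 g2.3 q6 0.12
False
low t67.3 [ 0.581 -0.015  0.081] [-0.349  0.569 -0.726] [-0.037 -0.044 -0.029] open0.0002 g0.0 q6 -1.73
True
pushed t69.0 [ 0.674 -0.014  0.079] [-0.94   0.197  1.325] [-0.032  0.114 -0.037] open0.0002 g0.5 q6 -1.71
diff [(330, 212, 117), (251, 242, 322), (304, 230, 20), (226, 242, 222), (250, 231, 22), (412, 237, 149), (227, 235, 24), (329, 241, 101), (408, 263, 12), (381, 268, 19), (225, 277, 318), (419, 272, 147), (327, 275, 12), (391, 278, 177), (328, 284, 24), (225, 288, 30), (514, 362, 20), (495, 399, 1622)]
```

View pics/end.png

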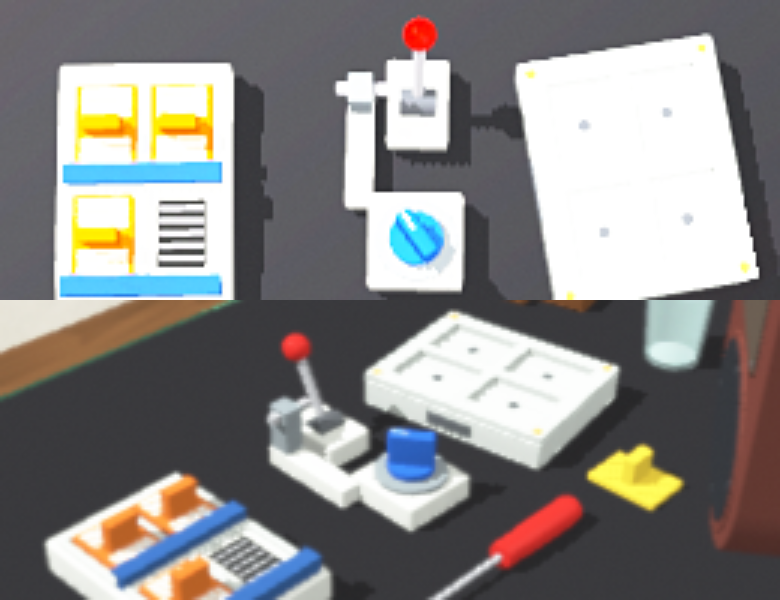

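The lever now leans away, and all three fin tops read an equal 62 mm. I'll triangulate the ball and then hand in.

```bash
python3 - <<'E'
from cam import tri
from plant import job_done
b=tri((190+420/3-.3,200+34/3-.3),(195+295/3-.3,215+47/3-.3));print(b)
if b[0][0]-.624>.066 : print(job_done())
E
```

```text
(array([ 0.69648272, -0.01583934,  0.0929039 ]), np.float64(0.056990689389408544))
the job is handed in; nothing more can be done
None
```

The job is handed in: the lock knob was turned clockwise to its stop, all three cassettes present are seated flat in bays 1, 2 and 3, and the flow lever was pushed over to its end stop.

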